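# Find and loosen the left-hand gas cap

### The arm

A 6-joint arm with a two-finger parallel gripper is mounted at the origin on the work surface. World frame = base frame: x ahead of the robot, y to its left, z up, the work surface at z = 0. Lengths are in m, angles in rad, forces in N, time in s.
With the tool pointing down it reaches from about 0.3 to 0.775 m from the base axis. Payload 14.6 kg.
Tool frame: the origin (TCP) lies between the finger pads; the fingertips stand 8 mm ahead of it and the grasp point (between the pads) lies 11 mm behind it; x points along the fingers, y is the direction in which the jaws open and shut, and the axes are right-handed (so a half turn about x gives the same grasp; the last joint's range is limited). The gripper opens to 94 mm and grips with 3 to 60 N. Pads are 16 mm wide; open, the fingers measure 119 mm over their backs; the gripper's body (75 mm by 177 mm) begins 78 mm behind the grasp point.
Start: joints at [-1.364, 0.3, 1.521, -0, 1.321, -0.067], TCP at [0.149, -0.53, 0.213] pointing down, gripper open.
Joint ranges: [-3.03, 3.03], [-0.79, 2.21], [0.23, 2.52], [-1.04, 4.18], [0, 3.07], [-2.55, 2.55]. Speed limits (rad/s): [2.22, 2.22, 2.57, 3.14, 3.14, 3.14].

### API

Orientations are given as [roll, pitch, yaw] about the fixed x, y, z axes, in that order (R = Rz(yaw) Ry(pitch) Rx(roll)).
In Python, from station import ctrl gives the robot as it stands.
- The arm moves only by the shell command python3 -m creep 'ROWS' [FORCE]. ROWS is a JSON object of lists of equal length, an entry for each row: "hand": the closure, from -1 (fully open) to 1 (shut); "slide": the shift along the tool's x, y, z in m, a list of three; "spin": the turn about the tool's x in degrees. A call has 1 to 12 rows; each row is the pose to reach, as a shift and turn from the pose commanded when the call began, along the tool's axes at that moment; what a row does not reach only later rows make up. A row lasts 1/12 s, in which the tool goes at most 41.7 mm and 7.16 degrees, less where a joint would pass 70% of its speed; a pose out of reach is approached as far as the arm can. A call with a gripper value outside its range is refused whole. The fingers move at their own pace and stop on an object; FORCE is the grip in N (left out, the last holds). Time passes only in rows, so rows that repeat a pose let the fingers close. It gives the time, the measured TCP pose, the force and the opening at its end, in the units of the state.
- ctrl.get_obs(): the state, without advancing time (a new reading comes with each control period).
- ctrl.camera(name): name is "scene" or "top" or "wrist"; returns the picture (420x560x3 uint8, red, green, blue); there is no depth.
- ctrl.calibration(name): a dict with "K" (3x3 intrinsics, pixels), "k1" (the pictures are not rectified: a ray, as slopes to the right and down, at radius r is drawn at 1 + k1 r^2 times it, then the intrinsics apply), "R" (3x3) and "t" (3): a world point X has camera coordinates R X + t. Camera axes: x right, y down, z forward; pixel columns grow to the right and rows downward; lengths in m; the calibration is good to about 2 mm. A picture is of the moment at which its call begins: read the wrist's pose just before it. calibration takes no time and is no camera call; for the wrist camera it gives the pose at the moment of the call.
- ctrl.hand_in(): hands the job in, once; it reports no verdict.
The state is a dict: "time_s": time; "qpos": joint angles; "joint_vel": joint speeds; "tau": joint torques, N m; "ee_pos": TCP position; "eef_rot": TCP orientation; "force": force on the tool from outside, world axes, zero at the start; "moment": the same for the moment, N m; "grip_width": finger opening in m.
Only numpy, scipy, OpenCV 4.12 (cv2) and the standard library are available. Lean on these libraries where they do the work, as an engineer would, in place of code of your own. Each camera call takes 0.05 s, during which the arm holds its last target.

### The job

Two bench gas outlets are closed by caps that look the same, but one cap, I don't know which, has a left-hand thread (the fuel gas). Find it by gently trying the caps both ways; before you open the left-hand one, turn it anticlockwise until you feel it bind firmly, then undo it clockwise by half a turn. Do not force a cap so that its slender neck is wrung, leave the other cap screwed shut, and leave everything else on the bench where it is.

Things in the scene. Friction and masses are not known exactly. Their poses are not given: they have to be found in the camera images.
- bar_p (a point): centre of the brass grip bar on top of cap P, on the upright screw axis, 97 mm above the bench (rises up to 4 mm as it is undone); z up. The bar is 64 mm long (along x), 12 mm thick (y), 26 mm tall (84 to 110 mm above the bench), flat-sided, on a round cap 38 mm wide, 16 mm tall. P and Q look alike; either may be on the robot's left.
- base_p: foot centre of outlet P, on the bench under its screw axis: a fixed white round base, 72 mm wide, 40 mm tall, then a slender steel neck 18 mm wide, which carries the cap (68 to 84 mm above the bench).
- cap_p (a joint): turn of cap P on its neck, rad, positive anticlockwise from above; -0.1 to 0.1 at the start. One way it binds solidly after 0 to 0.2 rad of free turning; the other way it undoes for over 4.4 rad, rising 1 mm per rad. Anticlockwise undoes a right-hand, clockwise a left-hand thread: one of P, Q is each. Running friction 0.08 N m, a little more in the grip.
- neck_p (a joint): elastic twist of neck P, rad, positive anticlockwise from above, 0 unloaded: a spring of 3 N m/rad, so it shows the torque on the cap. Running friction twists it about 0.03; 0.06 (0.18 N m) or more is firm binding; over 0.16 (0.48 N m) wrings the neck, which must not happen. It adds to the turn of the bar.
- bar_q (a point): centre of the brass grip bar on top of cap Q, on the upright screw axis, 97 mm above the bench (rises up to 4 mm as it is undone); z up. The bar is 64 mm long (along x), 12 mm thick (y), 26 mm tall (84 to 110 mm above the bench), flat-sided, on a round cap 38 mm wide, 16 mm tall. P and Q look alike; either may be on the robot's left.
- base_q: foot centre of outlet Q, on the bench under its screw axis: a fixed white round base, 72 mm wide, 40 mm tall, then a slender steel neck 18 mm wide, which carries the cap (68 to 84 mm above the bench).
- cap_q (a joint): turn of cap Q on its neck, rad, positive anticlockwise from above; -0.1 to 0.1 at the start. One way it binds solidly after 0 to 0.2 rad of free turning; the other way it undoes for over 4.4 rad, rising 1 mm per rad. Anticlockwise undoes a right-hand, clockwise a left-hand thread: one of P, Q is each. Running friction 0.08 N m, a little more in the grip.
- neck_q (a joint): elastic twist of neck Q, rad, positive anticlockwise from above, 0 unloaded: a spring of 3 N m/rad, so it shows the torque on the cap. Running friction twists it about 0.03; 0.06 (0.18 N m) or more is firm binding; over 0.16 (0.48 N m) wrings the neck, which must not happen. It adds to the turn of the bar.
- beaker_mid (a point): bystander, to be left alone: glass beaker, 68 mm wide, 75 mm tall; point at its middle
- spanner_mid (a point): bystander, to be left alone: steel spanner lying flat, about 160 mm long, 8 mm thick; point at its middle
- stopper_mid (a point): bystander, to be left alone: black rubber stopper, 34 mm wide, 30 mm tall; point at its middle
- jar_mid (a point): bystander, to be left alone: amber glass jar, 54 mm wide, 65 mm tall; point at its middle
- washbottle_mid (a point): bystander, to be left alone: white wash bottle, 64 mm wide, 150 mm tall; point at its middle
- collar_mid (a point): bystander, to be left alone: brass collar, 34 mm wide, 12 mm tall, with a hole; point at its middle
There are look-alikes about, which are no part of the job. What is shaped like the base_p but blue or orange is not meant.

How it is judged:
On the way, in this order (a step that is already met when the one before it is completed fails the run):
1. the left-hand cap is turned anticlockwise until it binds firmly, before it is opened (its neck twisted anticlockwise by more than 0.06 rad; a right-hand cap would undo that way and never get there) (((value of joint neck_p above 0.06 rad and value of joint cap_p between -0.05 and 0.6 rad) or (value of joint neck_q above 0.06 rad and value of joint cap_q between -0.05 and 0.6 rad))), for 0.05 s.
2. the left-hand cap is undone clockwise by half a turn, at least 2.6 rad past zero (a right-hand cap cannot go there) (value of joint any of cap_p, cap_q below -2.6 rad), for 0.1 s.
At the end, for the whole second after the job is handed in: One cap, the left-hand one, has been undone clockwise by about half a turn (2.6 to 4.2 rad); the other, right-hand, cap is shut (turned anticlockwise by less than 0.2 rad); both are still ((value of joint cap_p between -4.2 and -2.6 rad or value of joint cap_q between -4.2 and -2.6 rad) and value of joint each of cap_p, cap_q below 0.2 rad and velocity of joint cap_p between -0.05 and 0.05 rad/s and velocity of joint cap_q between -0.05 and 0.05 rad/s); the robot touches nothing.
It fails at once if a neck is wrung: twisted by more than 0.16 rad (0.48 N m) either way ((value of joint neck_p above 0.16 rad or value of joint neck_p below -0.16 rad) or (value of joint neck_q above 0.16 rad or value of joint neck_q below -0.16 rad)).
It fails at once if the right-hand cap is opened: a cap turned anticlockwise beyond 0.6 rad (value of joint any of cap_p, cap_q above 0.6 rad).
It fails at once if a bystander is moved by more than 20 mm (distance of any of beaker_mid, spanner_mid, stopper_mid, jar_mid, washbottle_mid, collar_mid from where it was at the start of the episode above 0.02 m).
It also fails if it takes over 72 s, if anything falls off the work surface, if the arm or the gripper's body presses on something with over 40 N, if the wrist force passes 120 N, or if a joint passes its speed limit or range.

## Working session

There is one attempt and no reset: what is moved stays moved. The work goes in short steps, Python scripts to look and compute and a shell command to move; the robot and the scene stay as the last step left them, time stands still between calls to the robot, and variables do not carry over. Pictures are saved under pics/ and viewed, and the job is handed in when it is done.

```bash
ls; mkdir -p pics
python3 - <<'E'
from station import ctrl
import cv2,json
o=ctrl.get_obs(); print({k:(v if isinstance(v,(int,float)) else [round(float(x),4) for x in v]) for k,v in o.items()})
for n in ["scene","top"]:
    im=ctrl.camera(n); cv2.imwrite(f"pics/{n}0.png",im[:,:,::-1]); c=ctrl.calibration(n); print(n,c)
E
```

```text
pics
{'time_s': 0.0, 'qpos': [-1.3636, 0.3005, 1.5216, 0.0, 1.3207, -0.0666], 'joint_vel': [0.0006, 0.0001, 0.0005, 0.0004, 0.0021, -0.0008], 'tau': [0.0002, -53.1809, -35.2735, 0.0708, 0.0244, -0.0001], 'ee_pos': [0.1487, -0.5293, 0.2129], 'eef_rot': [-1.6537, 1.5696, 1.7617], 'force': [0.2115, 0.4844, 0.1812], 'moment': [-0.0661, 0.0611, 0.0057], 'grip_width': 0.09397533763790746}
scene {'K': array([[400.48373631,   0.        , 276.38833136],
       [  0.        , 400.48373631, 212.59266906],
       [  0.        ,   0.        ,   1.        ]]), 'k1': -0.04515895503823217, 'R': array([[ 0.15583713,  0.98751622,  0.0229457 ],
       [ 0.60787194, -0.07756477, -0.79023757],
       [-0.77859264,  0.1370964 , -0.61237087]]), 't': array([-0.13229043, -0.24001131,  1.44872654])}
top {'K': array([[381.94109445,   0.        , 276.47050091],
       [  0.        , 381.94109445, 205.13045165],
       [  0.        ,   0.        ,   1.        ]]), 'k1': -0.02974379403296714, 'R': array([[ 0.10573407, -0.99438148,  0.00507671],
       [-0.96662547, -0.10397814, -0.2341447 ],
       [ 0.23335702,  0.01984979, -0.9721885 ]]), 't': array([0.01006996, 0.54582051, 0.89223179])}
```

View pics/scene0.png

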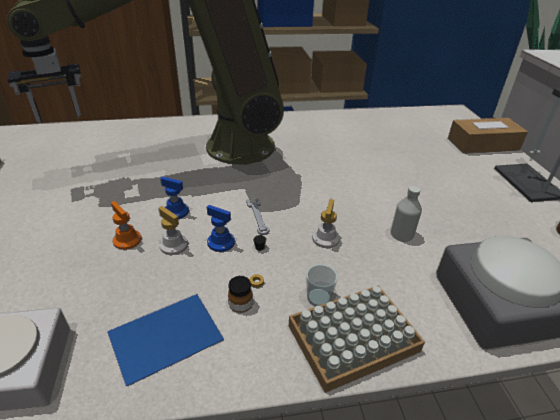

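View pics/top0.png

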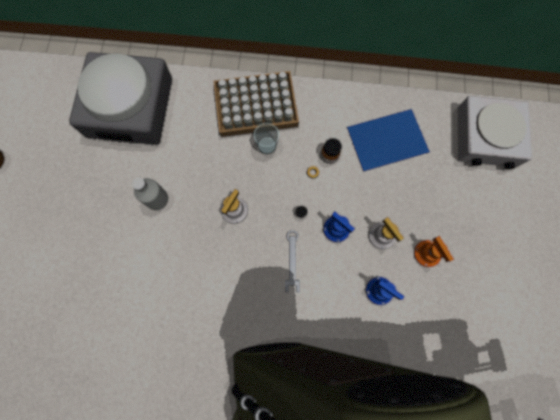

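Two white outlets with brass bars are visible in the top image: one near (232,205) on the left, one near (388,232) on the right. The right one stands between blue look-alikes at (338,228) and (380,290) and an orange one at (432,250).

```bash
cat > h.py <<'E'
import numpy as np,cv2
from station import ctrl
def ray(c,uv):
    K=np.array(c['K']);D=np.array([c['k1'],0,0,0,0.])
    p=cv2.undistortPoints(np.array(uv,float).reshape(-1,1,2),K,D).reshape(-1,2)
    R=np.array(c['R']);t=np.array(c['t']);d=np.c_[p,np.ones(len(p))]@R
    return -R.T@t,d
def onz(c,uv,z):
    o,d=ray(c,uv); return o+d*((z-o[2])/d[:,2])[:,None]
def proj(c,X):
    R=np.array(c['R']);X=np.atleast_2d(X).astype(float)
    return cv2.projectPoints(X,cv2.Rodrigues(R)[0],np.array(c['t'],float),np.array(c['K']),np.array([c['k1'],0,0,0,0.]))[0].reshape(-1,2)
def tri(c1,u1,c2,u2):
    o1,d1=ray(c1,u1);o2,d2=ray(c2,u2);d1=d1[0];d2=d2[0]
    A=np.c_[d1,-d2];s=np.linalg.lstsq(A,o2-o1,rcond=None)[0]
    a=o1+d1*s[0];b=o2+d2*s[1];return (a+b)/2,np.linalg.norm(a-b)
def brass(im):
    h=cv2.cvtColor(im,cv2.COLOR_RGB2HSV)
    return cv2.inRange(h,(14,110,70),(30,255,255))
E
python3 - <<'E'
from h import *
im={n:cv2.imread(f"pics/{n}0.png")[:,:,::-1].copy() for n in("scene","top")}
for n in im:
    m=brass(im[n]);c=ctrl.calibration(n)
    k,l,s,ce=cv2.connectedComponentsWithStats(m)
    for i in range(1,k):
        if s[i,4]>25:
            ys,xs=np.where(l==i); r=cv2.minAreaRect(np.c_[xs,ys].astype(np.float32))
            print(n,s[i],ce[i].round(1),np.round(r[0],1),np.round(r[1],1),round(r[2],1),onz(c,[ce[i]],0.1).round(3))
c=im["top"][160:320,190:480];cv2.imwrite("pics/topc.png",cv2.resize(c,None,fx=2.7,fy=2.7,interpolation=cv2.INTER_CUBIC)[:,:,::-1])
c=im["scene"][165:320,90:360];cv2.imwrite("pics/scenec.png",cv2.resize(c,None,fx=2.9,fy=2.9,interpolation=cv2.INTER_CUBIC)[:,:,::-1])
E
```

```text
scene [454 118  72  17 560] [489.1 126.8] [489.5 125.9] [15.5 70.5] 87.2 [[0.135 0.877 0.1  ]]
scene [321 199  15  22 147] [328.8 211.3] [328.  209.5] [21. 14.] 90.0 [[0.542 0.177 0.1  ]]
scene [113 202  11  11  38] [117.6 207.1] [117.8 207.3] [14.1  2.1] 45.0 [[ 0.459 -0.339  0.1  ]]
scene [159 206  18  18 105] [167.9 213.4] [167.7 213.9] [21.  7.] 36.9 [[ 0.501 -0.214  0.1  ]]
scene [114 215   7   9  28] [116.5 218.4] [116.8 218.8] [7.8 4.2] 45.0 [[ 0.505 -0.334  0.1  ]]
scene [162 218  11   8  57] [166.  222.4] [166.1 223.2] [10.4  6.6] 36.9 [[ 0.535 -0.216  0.1  ]]
scene [249 275  14  11  91] [256.  279.8] [255.5 280. ] [10. 13.] 90.0 [[ 0.744 -0.027  0.1  ]]
scene [229 292  19  10  56] [235.7 298.4] [236.9 298.3] [19.  7.] 18.4 [[ 0.786 -0.071  0.1  ]]
scene [290 312 134  72 595] [346.7 353.8] [356.3 329.6] [ 76.7 114. ] 67.1 [[0.933 0.105 0.1  ]]
top [215  84  40  49 221] [225.9 117. ] [224.4 114.9] [58.1 28.3] 47.2 [[0.75 0.22 0.1 ]]
top [276 116  22  10  64] [287.9 122.1] [287.  122.6] [ 5.8 21.5] 69.0 [[0.753 0.061 0.1  ]]
top [307 167  12  11  59] [312.6 171.6] [312.8 171.8] [10.6  9.9] 45.0 [[ 0.627 -0.012  0.1  ]]
top [222 190  17  23 239] [230.6 202.4] [231.1 202.9] [14.3 24.5] 48.8 [[0.528 0.178 0.1  ]]
top [384 218  19  22 137] [393.3 228.6] [393.6 228.3] [25.6  6.3] 52.6 [[ 0.506 -0.216  0.1  ]]
top [382 226  11  12  79] [386.5 232.5] [386.4 232.8] [13.6  6.6] 51.3 [[ 0.495 -0.2    0.1  ]]
top [437 238  15  22  86] [443.9 248.6] [444.  248.5] [24.2  4.3] 60.9 [[ 0.47  -0.338  0.1  ]]
top [432 248   7  10  38] [434.9 252.5] [434.9 252.6] [10.8  3.7] 51.3 [[ 0.459 -0.316  0.1  ]]
```

View pics/topc.png

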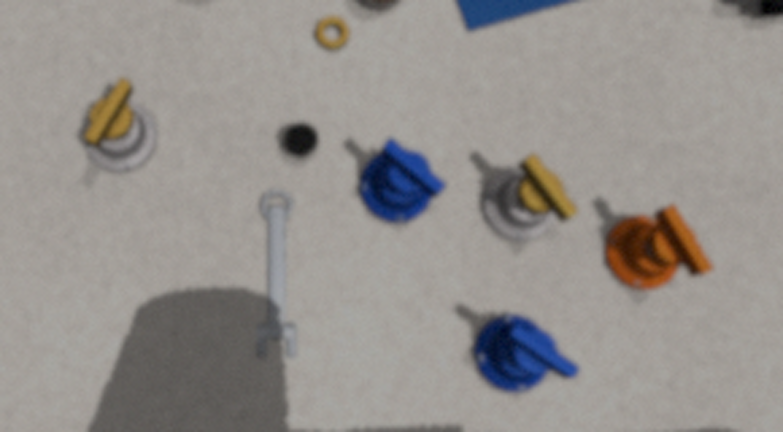

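View pics/scenec.png

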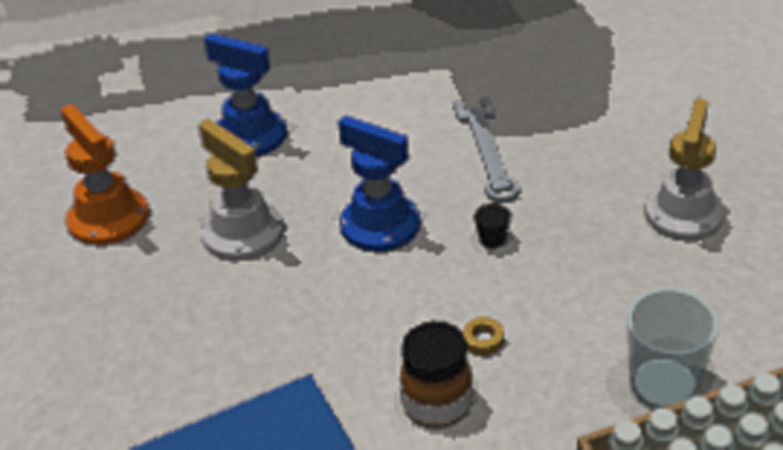

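Run:
```python
from h import *
from scipy.spatial.transform import Rotation as Ro
T=ctrl.calibration("top");S=ctrl.calibration("scene")
f=lambda p:np.array(p)/2.7+[190,160]
g=lambda p:np.array(p)/2.9+[90,165]
# bar ends (mid of top face ends): top crop, scene crop
for n,a,b in (("L",(125,84),(92,138)),("R",(533,159),(571,212))):
    X=onz(T,[f(a),f(b)],0.11); d=X[1]-X[0]; print(n,X.round(4).tolist(),"mid",X.mean(0).round(4),"len",np.linalg.norm(d).round(4),"ang",np.degrees(np.arctan2(d[1],d[0])).round(1))
for n,a,b in (("L",(700,100),(690,141)),("R",(203,124),(251,158))):
    X=onz(S,[g(a),g(b)],0.11); d=X[1]-X[0]; print("scene",n,X.round(4).tolist(),"mid",X.mean(0).round(4),"len",np.linalg.norm(d).round(4),"ang",np.degrees(np.arctan2(d[1],d[0])).round(1))
# base feet: scene ellipse centres at z~0.004
for n,p in (("L",(685,213)),("R",(242,230)),("blue1",(380,220)),("blue2",(250,130)),("or",(107,215))):
    print(n,"scene",onz(S,[g(p)],0.004).round(3))
for n,p in (("L",(121,140)),("R",(520,206)),("blue1",(397,190)),("blue2",(513,357)),("or",(640,255))):
    print(n,"top",onz(T,[f(p)],0.004).round(3))
o=ctrl.get_obs();R=Ro.from_euler('xyz',o['eef_rot']).as_matrix();print(R.round(3),o['ee_pos'])
W=ctrl.calibration("wrist");print(W, R.T@(-W['R'].T@W['t']-o['ee_pos']))
```

```text
L [[0.5549, 0.1668, 0.11], [0.503, 0.1893, 0.11]] mid [0.529  0.1781 0.11  ] len 0.0566 ang 156.6
R [[0.5256, -0.1982, 0.11], [0.482, -0.2331, 0.11]] mid [ 0.5038 -0.2156  0.11  ] len 0.0558 ang -141.3
scene L [[0.5078, 0.1922, 0.11], [0.5634, 0.1685, 0.11]] mid [0.5356 0.1803 0.11  ] len 0.0605 ang -23.1
scene R [[0.4889, -0.232, 0.11], [0.5401, -0.1905, 0.11]] mid [ 0.5145 -0.2112  0.11  ] len 0.0659 ang 39.1
L scene [[0.535 0.182 0.004]]
R scene [[ 0.507 -0.213  0.004]]
blue1 scene [[ 0.509 -0.092  0.004]]
blue2 scene [[ 0.36  -0.212  0.004]]
or scene [[ 0.471 -0.334  0.004]]
L top [[0.526 0.177 0.004]]
R top [[ 0.502 -0.217  0.004]]
blue1 top [[ 0.505 -0.096  0.004]]
blue2 top [[ 0.358 -0.217  0.004]]
or top [[ 0.467 -0.335  0.004]]
[[-0.     0.27  -0.963]
 [ 0.001 -0.963 -0.27 ]
 [-1.    -0.001 -0.   ]] [ 0.14866683 -0.52929239  0.21295523]
{'K': array([[291.92689384,   0.        , 282.59317775],
       [  0.        , 291.92689384, 207.95037086],
       [  0.        ,   0.        ,   1.        ]]), 'k1': 0.01091618990087207, 'R': array([[ 0.27057664, -0.96269559, -0.00233992],
       [-0.93503252, -0.26337858,  0.23737293],
       [-0.22913416, -0.06203967, -0.97141578]]), 't': array([-0.54794362, -0.02404226,  0.39030838])} [-0.17061786 -0.00111522 -0.06939288]
```

The left bar is at about (0.531, 0.179) with its long axis at about -23°. The right bar is at about (0.508, -0.213), at about 39°. I'll start with the left one because it has more clearance, and J6 can turn far enough there to do the undo in one grasp.

```bash
python3 -m creep '{"hand":[-1,-1,-1,-1,-1,-1,-1,-1,-1,-1],"slide":[[0,-0.029,-0.028],[0,-0.058,-0.056],[0,-0.087,-0.084],[0,-0.116,-0.112],[0,-0.145,-0.14],[0,-0.174,-0.168],[0,-0.203,-0.196],[0,-0.232,-0.224],[0,-0.261,-0.252],[0,-0.29,-0.28]],"spin":[0,0,0,0,0,0,0,0,0,0]}' 20
python3 -m creep '{"hand":[-1,-1,-1,-1,-1,-1,-1,-1,-1,-1,-1],"slide":[[0,-0.029,-0.028],[0,-0.058,-0.056],[0,-0.087,-0.084],[0,-0.116,-0.112],[0,-0.145,-0.14],[0,-0.174,-0.168],[0,-0.203,-0.196],[0,-0.232,-0.224],[0,-0.261,-0.252],[0,-0.29,-0.279],[0,-0.29,-0.279]],"spin":[-7,-14,-21,-28,-35,-42,-49,-56,-63,-70,-70]}'
python3 -m creep '{"hand":[-1,-1,-1,-1,-1,-1,-1,-1,-1,-1,-1,-1],"slide":[[0,0,0],[0,0,0],[0,0,0],[0,0,0],[0,0,0],[0,0,0],[0,0,0],[0,0,0],[0,0,0],[0,0,0],[0,0,0],[0,0,0]],"spin":[-7,-14,-21,-28,-35,-42,-49,-56,-63,-70,-71,-71]}'
cat > st.py <<'E'
from h import *
from scipy.spatial.transform import Rotation as Ro
def st():
    o=ctrl.get_obs();R=Ro.from_euler('xyz',o['eef_rot']).as_matrix()
    print("t",round(o['time_s'],2),"p",np.round(o['ee_pos'],4),"yaw_y",round(float(np.degrees(np.arctan2(R[1,1],R[0,1]))),2),"tilt",R[:2,0].round(4),"q6",round(o['qpos'][5],3),"F",np.round(o['force'],2),"M",np.round(o['moment'],3),"w",round(o['grip_width'],4)); return o,R
if __name__=="__main__": st()
E
python3 - <<'E'
from st import *
st();c=ctrl.calibration("wrist");im=ctrl.camera("wrist");cv2.imwrite("pics/w1.png",im[:,:,::-1]);np.savez("w1.npz",R=c['R'],t=c['t'])
E
```

```text
time_s: 0.93
ee_pos: [0.3402, -0.1727, 0.2135]
eef_rot: [2.412, 1.57, -0.456]
force: [0.8, -0.2, 0.4]
grip_width: 0.094
time_s: 1.85
ee_pos: [0.5312, 0.1848, 0.212]
eef_rot: [-1.798, 1.569, 2.851]
force: [-1.4, -0.5, -0.0]
grip_width: 0.094
time_s: 2.85
ee_pos: [0.5299, 0.1798, 0.2132]
eef_rot: [-2.445, 1.57, -2.854]
force: [0.4, 0.2, 0.1]
grip_width: 0.094
t 2.85 p [0.5299 0.1798 0.2132] yaw_y 66.54 tilt [-0.0004 -0.0001] q6 -0.9 F [0.44 0.2  0.09] M [ 0.035 -0.161  0.02 ] w 0.094
```

View pics/w1.png

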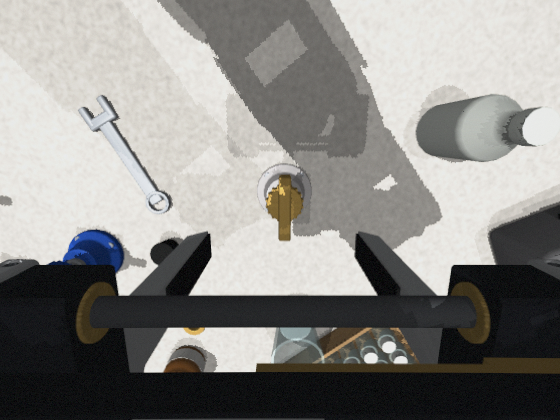

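The wrist picture shows the brass bar from about (285,177) to (285,240), nearly aligned with the fingers' mid-plane. The white base is behind it. I'll measure its axis precisely.

```bash
cat > bar.py <<'E'
from st import *
def bar(name,pic):
    o,R=st();c=ctrl.calibration("wrist");im=ctrl.camera("wrist");cv2.imwrite(pic,im[:,:,::-1])
    return o,R,c,im
def meas(c,im,box,R,p,z=0.11):
    x0,y0,x1,y1=box;m=brass(im)
    mm=np.zeros_like(m);mm[y0:y1,x0:x1]=m[y0:y1,x0:x1]
    # side edges per row
    L=[];Rr=[]
    for y in range(y0,y1):
        xs=np.where(mm[y])[0]
        if len(xs)>4: L.append((xs[0],y,len(xs)));Rr.append((xs[-1]+1,y,len(xs)))
    return np.array(L),np.array(Rr)
E
python3 - <<'E'
from bar import *
im=cv2.imread("pics/w1.png")[:,:,::-1].copy()
c=ctrl.calibration("wrist");o,R=st()
L,Rr=meas(c,im,(255,165,315,250),R,o['ee_pos'])
print(np.c_[L[:,:2],Rr[:,0]].tolist())
cr=im[150:260,230:340];cv2.imwrite("pics/w1c.png",cv2.resize(cr,None,fx=5,fy=5,interpolation=cv2.INTER_CUBIC)[:,:,::-1])
E
```

```text
t 2.9 p [0.53   0.1799 0.2133] yaw_y 66.45 tilt [-0.0003 -0.0001] q6 -0.898 F [ 0.59 -0.57  0.17] M [ 0.026 -0.176  0.015] w 0.0937
[[279, 177, 291], [279, 178, 291], [279, 179, 291], [279, 180, 291], [279, 181, 291], [279, 182, 291], [279, 183, 291], [279, 184, 291], [278, 185, 291], [278, 186, 292], [277, 187, 293], [273, 188, 293], [272, 189, 297], [272, 190, 297], [272, 191, 298], [271, 192, 298], [269, 193, 301], [268, 194, 301], [268, 195, 301], [269, 196, 301], [269, 197, 301], [267, 198, 301], [266, 199, 303], [266, 200, 303], [266, 201, 303], [267, 202, 302], [267, 203, 302], [267, 204, 302], [267, 205, 303], [266, 206, 303], [267, 207, 303], [268, 208, 302], [268, 209, 301], [269, 210, 301], [269, 211, 301], [268, 212, 301], [271, 213, 301], [271, 214, 298], [272, 215, 297], [273, 216, 297], [273, 217, 297], [276, 218, 293], [278, 219, 292], [278, 220, 291], [279, 221, 290], [279, 222, 290], [279, 223, 290], [279, 224, 290], [279, 225, 290], [279, 226, 290], [279, 227, 290], [279, 228, 290], [279, 229, 290], [279, 230, 290], [279, 231, 290], [279, 232, 290], [279, 233, 290], [279, 234, 290], [279, 235, 290], [279, 236, 290], [279, 237, 290], [279, 238, 290], [280, 239, 290]]
```

View pics/w1c.png

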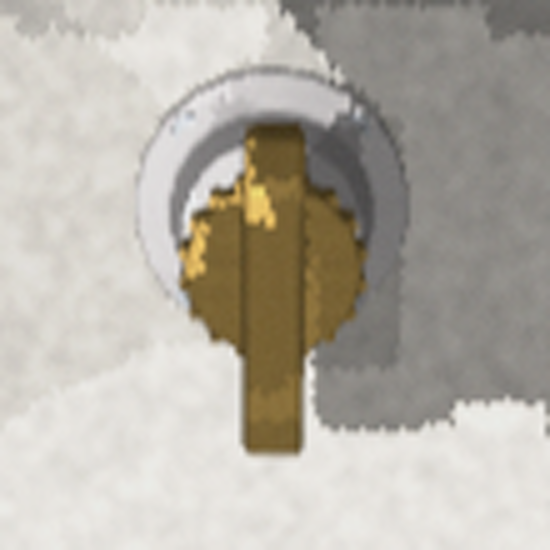

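Run:
```python
from bar import *
c=ctrl.calibration("wrist");o,R=st();p=np.array(o['ee_pos'])
for a in ([285.1,180],[285.1,177]):
  X=onz(c,[a,[284.7,240.5]],0.11);d=X[1]-X[0]
  print(X.round(4).tolist(),np.linalg.norm(d),np.degrees(np.arctan2(d[1],d[0])), X.mean(0),"tool",((X.mean(0)-p)@R).round(4),"bar ang in tool(deg, y over z)",np.degrees(np.arctan2((d@R)[1],(d@R)[2])).round(2))
```

```text
t 2.9 p [0.53   0.1799 0.2133] yaw_y 66.45 tilt [-0.0003 -0.0001] q6 -0.898 F [ 0.59 -0.57  0.17] M [ 0.026 -0.176  0.015] w 0.0937
[[0.5049, 0.1952, 0.11], [0.5602, 0.1708, 0.11]] 0.060407624543446156 -23.7983602346157 [0.53257087 0.18301318 0.11      ] tool [0.1033 0.0039 0.0012] bar ang in tool(deg, y over z) -0.25
[[0.5023, 0.1963, 0.11], [0.5602, 0.1708, 0.11]] 0.06324759457646814 -23.78139647446458 [0.53126785 0.1835776  0.11      ] tool [ 0.1033  0.0039 -0.0003] bar ang in tool(deg, y over z) -0.23
```

Run:
```python
from bar import *
c=ctrl.calibration("wrist");o,R=st();p=np.array(o['ee_pos'])
w=o['grip_width']/2
for v in ([.008,w,-.008],[.008,-w,-.008],[.008,w,.008],[.008,-w,.008],[.103,0,0],[.103,.004,0]):
    print(v,proj(c,p+R@np.array(v)).round(1))
im=cv2.imread("pics/w1.png");cv2.imwrite("pics/w1f.png",cv2.resize(im[215:320,140:420],None,fx=2.8,fy=2.8,interpolation=cv2.INTER_CUBIC))
```

```text
t 2.9 p [0.53   0.1799 0.2133] yaw_y 66.45 tilt [-0.0003 -0.0001] q6 -0.898 F [ 0.59 -0.57  0.17] M [ 0.026 -0.176  0.015] w 0.0937
[0.008, 0.046857830492827664, -0.008] [[352.9 233.8]]
[0.008, -0.046857830492827664, -0.008] [[207.2 233.9]]
[0.008, 0.046857830492827664, 0.008] [[351.6 257. ]]
[0.008, -0.046857830492827664, 0.008] [[208.7 257. ]]
[0.103, 0, 0] [[280.8 209.9]]
[0.103, 0.004, 0] [[285.  209.9]]
```

View pics/w1f.png

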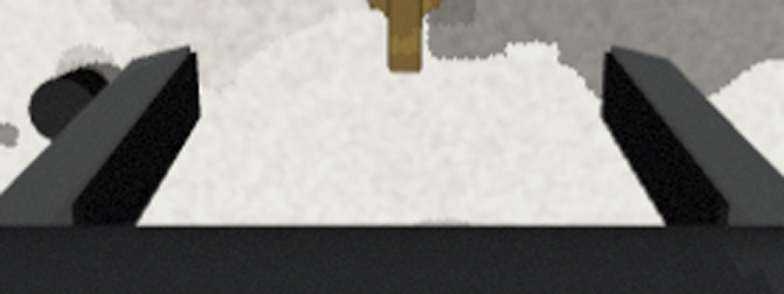

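The fingertips appear at columns 208 and 358, mean 283, against a predicted 280. So the wrist camera has a bias of about 3 px. With that taken off, the bar is about 1.5 mm off in +y, which matches the mean of the three cameras. Now I'll descend.

```bash
python3 -m creep '{"hand":[-1,-1,-1,-1,-1,-1,-1,-1],"slide":[[0.02,0.0015,0],[0.045,0.0015,0],[0.07,0.0015,0],[0.09,0.0015,0],[0.105,0.0015,0],[0.115,0.0015,0],[0.115,0.0015,0],[0.115,0.0015,0]],"spin":[0,0,0,0,0,0,0,0]}' 3
python3 - <<'E'
from bar import *
for i in range(3): o,R,c,im=bar("w","pics/w2.png")
E
```

```text
time_s: 3.57
ee_pos: [0.5307, 0.1814, 0.0987]
eef_rot: [-2.368, 1.571, -2.777]
force: [0.1, 0.1, 0.5]
grip_width: 0.0942
t 3.57 p [0.5307 0.1814 0.0987] yaw_y 66.6 tilt [-0.0002 -0.0001] q6 -0.898 F [0.13 0.13 0.51] M [ 0.052 -0.097  0.008] w 0.0942
t 3.62 p [0.5311 0.1815 0.0994] yaw_y 66.62 tilt [0.0011 0.0004] q6 -0.899 F [-0.29 -0.02  0.65] M [ 0.051 -0.15   0.023] w 0.0941
t 3.67 p [0.5312 0.1815 0.0996] yaw_y 66.64 tilt [0.0016 0.0004] q6 -0.899 F [0.56 0.03 0.14] M [ 0.003 -0.105  0.007] w 0.0941
```

View pics/w2.png

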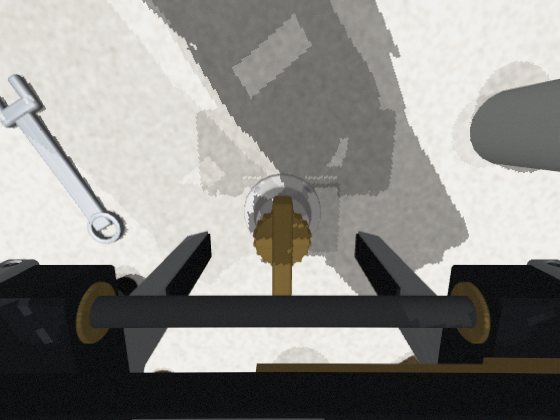

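The bar is centred between the fingers at column about 283, and nothing is touching. I'll close gently and then raise the grip.

```bash
python3 -m creep '{"hand":[0,0.3,0.5,0.6,0.7,0.8,0.8,0.8,0.8,0.8,0.8,0.8],"slide":[[0,0,0],[0,0,0],[0,0,0],[0,0,0],[0,0,0],[0,0,0],[0,0,0],[0,0,0],[0,0,0],[0,0,0],[0,0,0],[0,0,0]],"spin":[0,0,0,0,0,0,0,0,0,0,0,0]}' 3; python3 st.py
python3 -m creep '{"hand":[1,1,1,1,1,1],"slide":[[0,0,0],[0,0,0],[0,0,0],[0,0,0],[0,0,0],[0,0,0]],"spin":[0,0,0,0,0,0]}' 5; python3 st.py
python3 -m creep '{"hand":[1,1,1,1],"slide":[[0,0,0],[0,0,0],[0,0,0],[0,0,0]],"spin":[0,0,0,0]}' 20; python3 st.py
```

```text
time_s: 4.72
ee_pos: [0.5307, 0.1814, 0.0984]
eef_rot: [1.386, 1.571, 0.979]
force: [1.4, -0.2, 1.0]
grip_width: 0.0175
t 4.72 p [0.5307 0.1814 0.0984] yaw_y 66.69 tilt [0. 0.] q6 -0.9 F [ 1.4  -0.16  1.  ] M [-0.003 -0.138  0.007] w 0.0175
time_s: 5.22
ee_pos: [0.5306, 0.1814, 0.0984]
eef_rot: [-1.837, 1.571, -2.244]
force: [0.2, -1.2, 0.5]
grip_width: 0.012
t 5.22 p [0.5306 0.1814 0.0984] yaw_y 66.69 tilt [-0.     -0.0001] q6 -0.9 F [ 0.24 -1.17  0.48] M [-0.135 -0.019  0.009] w 0.012
time_s: 5.55
ee_pos: [0.5306, 0.1814, 0.0984]
eef_rot: [-1.887, 1.571, -2.293]
force: [0.8, -0.7, 0.2]
grip_width: 0.012
t 5.55 p [0.5306 0.1814 0.0984] yaw_y 66.69 tilt [-0.     -0.0001] q6 -0.9 F [ 0.85 -0.73  0.17] M [-0.121 -0.067 -0.034] w 0.012
```

```bash
for i in 1; do python3 -m creep '{"hand":[1,1,1],"slide":[[0,0,0],[0,0,0],[0,0,0]],"spin":[-1,-2,-2]}' >/dev/null; python3 st.py; python3 -m creep '{"hand":[1,1,1],"slide":[[0,0,0],[0,0,0],[0,0,0]],"spin":[-1,-2,-2]}' >/dev/null; python3 st.py; done
```

```text
t 5.8 p [0.5307 0.1814 0.0985] yaw_y 68.79 tilt [ 0. -0.] q6 -0.936 F [-0.55 -1.44  0.35] M [-0.203 -0.047 -0.054] w 0.0122
t 6.05 p [0.5307 0.1814 0.0985] yaw_y 70.78 tilt [-0.     -0.0001] q6 -0.971 F [-0.31 -2.03  2.43] M [-0.267  0.009 -0.077] w 0.0116
```

```bash
python3 -m creep '{"hand":[1,1,1],"slide":[[0,0,0],[0,0,0],[0,0,0]],"spin":[-1,-2,-2]}' >/dev/null; python3 st.py; python3 -m creep '{"hand":[1,1,1],"slide":[[0,0,0],[0,0,0],[0,0,0]],"spin":[-1,-2,-2]}' >/dev/null; python3 st.py
```

```text
t 6.3 p [0.5307 0.1814 0.0985] yaw_y 72.78 tilt [ 0.     -0.0001] q6 -1.006 F [-2.32 -2.32  2.07] M [-0.354  0.1   -0.105] w 0.0117
t 6.55 p [0.5306 0.1814 0.0985] yaw_y 74.79 tilt [ 0.     -0.0001] q6 -1.041 F [-2.01 -2.64  3.08] M [-0.463  0.157 -0.083] w 0.012
```

```bash
python3 -m creep '{"hand":[1,1,1],"slide":[[0,0,0],[0,0,0],[0,0,0]],"spin":[-1,-2,-2]}' >/dev/null; python3 st.py; python3 -m creep '{"hand":[1,1,1],"slide":[[0,0,0],[0,0,0],[0,0,0]],"spin":[-1,-2,-2]}' >/dev/null; python3 st.py
```

```text
t 6.8 p [0.5307 0.1814 0.0985] yaw_y 76.78 tilt [ 0.0001 -0.0001] q6 -1.076 F [-2.19 -3.22  3.35] M [-0.571  0.207 -0.115] w 0.0118
t 7.05 p [0.5307 0.1814 0.0985] yaw_y 78.78 tilt [ 0.0001 -0.    ] q6 -1.111 F [-2.47 -2.03  4.65] M [-0.676  0.307 -0.068] w 0.0118
```

12° (0.21 rad) anticlockwise with steady torque of about 0.09 N m and rising upward force, so this looks like a right-hand cap. I'll go 3° more to be sure, then back clockwise until it binds.

```bash
python3 -m creep '{"hand":[1,1,1],"slide":[[0,0,0],[0,0,0],[0,0,0]],"spin":[-1,-2,-3]}' >/dev/null; python3 st.py; python3 -m creep '{"hand":[1,1,1,1,1],"slide":[[0,0,0],[0,0,0],[0,0,0],[0,0,0],[0,0,0]],"spin":[3,6,9,12,12]}' >/dev/null; python3 st.py;  python3 -m creep '{"hand":[1,1,1],"slide":[[0,0,0],[0,0,0],[0,0,0]],"spin":[1,2,3]}' >/dev/null; python3 st.py
```

```text
t 7.3 p [0.5307 0.1814 0.0986] yaw_y 81.75 tilt [ 0.0002 -0.0001] q6 -1.163 F [-2.69 -4.41  6.17] M [-0.767  0.364 -0.122] w 0.012
t 7.72 p [0.5307 0.1814 0.0985] yaw_y 69.57 tilt [ 0.0001 -0.    ] q6 -0.95 F [-1.6  -1.14  4.5 ] M [-0.599  0.183  0.007] w 0.0119
t 7.97 p [0.5307 0.1814 0.0984] yaw_y 66.65 tilt [0. 0.] q6 -0.899 F [-0.96 -2.44  3.68] M [-0.471  0.191  0.098] w 0.0119
```

```bash
for k in 1 2; do python3 -m creep '{"hand":[1,1,1],"slide":[[0,0,0],[0,0,0],[0,0,0]],"spin":[1,2,2]}' >/dev/null; python3 st.py; done
```

```text
t 8.22 p [0.5307 0.1815 0.0984] yaw_y 64.61 tilt [0.0001 0.0001] q6 -0.864 F [-0.63 -2.63  2.26] M [-0.457  0.087  0.058] w 0.0118
t 8.47 p [0.5307 0.1815 0.0984] yaw_y 62.6 tilt [-0.      0.0001] q6 -0.828 F [ 0.31 -1.19  2.54] M [-0.324 -0.025  0.08 ] w 0.0116
```

```bash
for k in 1 2; do python3 -m creep '{"hand":[1,1,1],"slide":[[0,0,0],[0,0,0],[0,0,0]],"spin":[1,2,2]}' >/dev/null; python3 st.py; done
```

```text
t 8.72 p [0.5306 0.1815 0.0984] yaw_y 60.59 tilt [-0.0001  0.    ] q6 -0.793 F [-1.13 -1.32  0.23] M [-0.254 -0.097  0.112] w 0.0114
t 8.97 p [0.5306 0.1815 0.0984] yaw_y 58.6 tilt [-0.      0.0001] q6 -0.759 F [-0.02  0.2  -1.6 ] M [-0.135 -0.2    0.2  ] w 0.0116
```

```bash
python3 -m creep '{"hand":[1,1,1],"slide":[[0,0,0],[0,0,0],[0,0,0]],"spin":[1,1,1]}' >/dev/null; python3 st.py
```

```text
t 9.22 p [0.5307 0.1814 0.0984] yaw_y 57.69 tilt [-0.  0.] q6 -0.743 F [ 1.04  0.08 -0.73] M [-0.069 -0.31   0.188] w 0.012
```

```bash
python3 -m creep '{"hand":[1,1,1],"slide":[[0,0,0],[0,0,0],[0,0,0]],"spin":[1,1,1]}' >/dev/null; python3 st.py
```

```text
t 9.47 p [0.5306 0.1814 0.0984] yaw_y 56.68 tilt [-0.  0.] q6 -0.725 F [ 1.79 -0.23 -1.01] M [ 0.016 -0.294  0.174] w 0.012
```

```bash
python3 -m creep '{"hand":[1,1,1],"slide":[[0,0,0],[0,0,0],[0,0,0]],"spin":[-1,-1,-1]}' 30 >/dev/null; python3 st.py;python3 -m creep '{"hand":[1,1,1],"slide":[[0,0,0],[0,0,0],[0,0,0]],"spin":[1,1,1]}' 30 >/dev/null; python3 st.py
```

```text
t 9.72 p [0.5307 0.1814 0.0984] yaw_y 57.7 tilt [-0.  0.] q6 -0.743 F [ 0.33  0.02 -0.81] M [ 0.021 -0.375  0.192] w 0.0116
t 9.97 p [0.5306 0.1814 0.0984] yaw_y 56.68 tilt [-0.  0.] q6 -0.725 F [ 0.59  0.7  -2.14] M [ 0.092 -0.321  0.175] w 0.0117
```

Run:
```python
from bar import *
o,R,c,im=bar("w","pics/w3.png")
cr=im[180:320,210:360];cv2.imwrite("pics/w3c.png",cv2.resize(cr,None,fx=4,fy=4,interpolation=cv2.INTER_CUBIC)[:,:,::-1])
a=cv2.imread("pics/w2.png")[:,:,::-1].copy()
for I in (a,im):
    L,Rr=meas(c,I,(245,190,325,300),R,0); print(np.c_[L[:,:2],Rr[:,0]][::6].tolist())
```

```text
t 9.97 p [0.5306 0.1814 0.0984] yaw_y 56.68 tilt [-0.  0.] q6 -0.725 F [ 0.59  0.7  -2.14] M [ 0.092 -0.321  0.175] w 0.0117
[[277, 196, 289], [274, 202, 290], [273, 208, 293], [267, 214, 301], [261, 220, 303], [257, 226, 308], [255, 232, 310], [255, 238, 310], [254, 244, 311], [257, 250, 307], [262, 256, 303], [269, 262, 295], [273, 268, 292], [273, 274, 292], [273, 280, 291], [273, 286, 291], [273, 292, 291]]
[[279, 197, 289], [273, 203, 292], [273, 209, 293], [267, 215, 299], [262, 221, 304], [257, 227, 309], [257, 233, 311], [273, 239, 293], [273, 245, 293], [273, 251, 293], [273, 257, 293], [274, 263, 292], [273, 269, 293], [274, 275, 293], [274, 281, 293], [255, 287, 311], [253, 293, 313], [253, 299, 313]]
```

View pics/w3c.png

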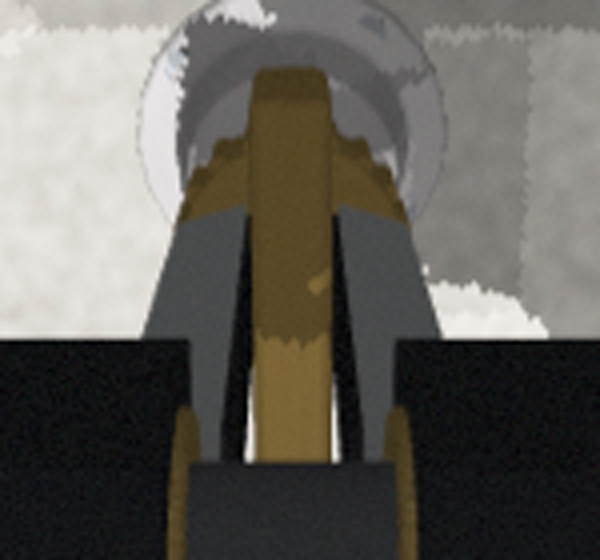

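```bash
cat > avg.py <<'E'
from st import *
def avg(n=6):
    A=[]
    for i in range(n):
        ctrl.camera("scene");o=ctrl.get_obs();A.append(np.r_[o['force'],o['moment']])
    A=np.array(A);print("avg",A.mean(0).round(3),"sd Mz",A[:,5].std().round(3))
if __name__=="__main__": avg(); st()
E
python3 avg.py; python3 -m creep '{"hand":[1,1,1],"slide":[[0,0,0],[0,0,0],[0,0,0]],"spin":[1,1.5,1.5]}' >/dev/null; python3 avg.py
```

```text
avg [ 1.123  0.1   -2.846  0.085 -0.338  0.217] sd Mz 0.018
t 10.32 p [0.5306 0.1814 0.0984] yaw_y 56.69 tilt [-0.  0.] q6 -0.725 F [ 1.1   0.56 -3.31] M [ 0.09  -0.355  0.241] w 0.0117
avg [ 1.046  0.875 -3.543  0.129 -0.389  0.257] sd Mz 0.02
t 10.87 p [0.5306 0.1814 0.0984] yaw_y 55.19 tilt [-0.  0.] q6 -0.699 F [ 1.55  1.25 -3.31] M [ 0.172 -0.389  0.263] w 0.012
```

The left cap ran free for 15° anticlockwise at about 0.1 N m and binds clockwise at 0.22–0.26 N m. So it is right-hand and now shut. I'll relax the neck, release and lift.

```bash
python3 -m creep '{"hand":[1,1,1],"slide":[[0,0,0],[0,0,0],[0,0,0]],"spin":[-1.5,-3,-4]}' >/dev/null; python3 st.py; python3 -m creep '{"hand":[-1,-1,-1,-1,-1,-1,-1,-1,-1,-1,-1,-1],"slide":[[0,0,0],[0,0,0],[0,0,0],[0,0,0],[0,0,0],[0,0,0],[0,0,0],[0,0,0],[-0.03,0,0],[-0.06,0,0],[-0.09,0,0],[-0.115,0,0]],"spin":[0,0,0,0,0,0,0,0,0,0,0,0]}' 20
python3 - <<'E'
from bar import *
o,R,c,im=bar("w","pics/w4.png")
E
```

```text
t 11.12 p [0.5306 0.1814 0.0984] yaw_y 59.26 tilt [-0.0001  0.    ] q6 -0.77 F [ 1.29  0.59 -2.78] M [ 0.137 -0.372  0.07 ] w 0.0117
time_s: 12.12
ee_pos: [0.5307, 0.1814, 0.2157]
eef_rot: [0.803, 1.57, 0.265]
force: [0.1, 0.1, 0.8]
grip_width: 0.0884
t 12.12 p [0.5307 0.1814 0.2157] yaw_y 59.18 tilt [0.0012 0.0003] q6 -0.769 F [0.14 0.14 0.77] M [ 0.012 -0.188  0.048] w 0.0884
```

View pics/w4.png

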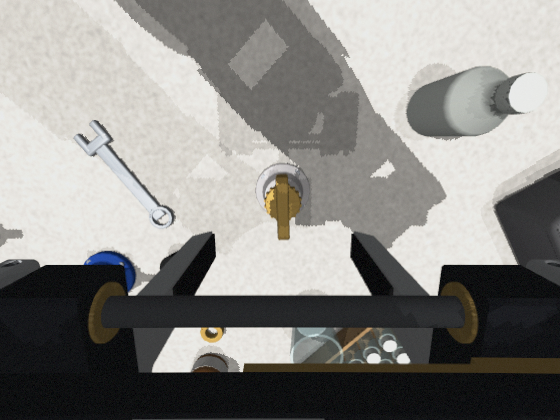

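The cap is aligned with the open fingers and shut. Now I'll move to the right-hand outlet.

```bash
python3 -m creep '{"hand":[-1,-1,-1,-1,-1,-1,-1,-1,-1,-1,-1],"slide":[[0,-0.035,0.018],[0,-0.07,0.036],[0,-0.105,0.054],[0,-0.14,0.072],[0,-0.175,0.09],[0,-0.21,0.108],[0,-0.245,0.126],[0,-0.28,0.144],[0,-0.315,0.162],[0,-0.349,0.18],[0,-0.349,0.18]],"spin":[7,14,21,28,35,42,49,56,63,70,77]}'
python3 -m creep '{"hand":[-1,-1,-1,-1,-1,-1,-1],"slide":[[0,0,0],[0,0,0],[0,0,0],[0,0,0],[0,0,0],[0,0,0],[0,0,0]],"spin":[7,14,21,28,33,33,33]}'
python3 - <<'E'
from bar import *
o,R,c,im=bar("w","pics/w5.png")
cr=im[150:260,230:340];cv2.imwrite("pics/w5c.png",cv2.resize(cr,None,fx=5,fy=5,interpolation=cv2.INTER_CUBIC)[:,:,::-1])
E
```

```text
time_s: 13.08
ee_pos: [0.5055, -0.2159, 0.213]
eef_rot: [-0.114, 1.57, -2.006]
force: [0.8, 0.8, -0.4]
grip_width: 0.094
time_s: 13.67
ee_pos: [0.5065, -0.2105, 0.2133]
eef_rot: [-1.338, 1.571, 2.491]
force: [-1.4, 0.7, -0.1]
grip_width: 0.0938
t 13.67 p [ 0.5065 -0.2105  0.2133] yaw_y -50.64 tilt [-0.0002  0.0001] q6 0.423 F [-1.4   0.71 -0.13] M [ 0.007 -0.005 -0.03 ] w 0.0938
```

View pics/w5.png

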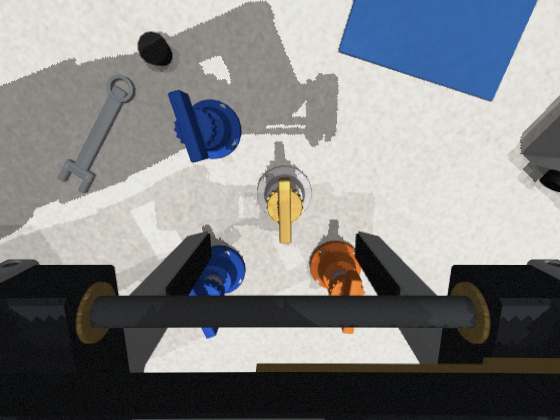

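View pics/w5c.png

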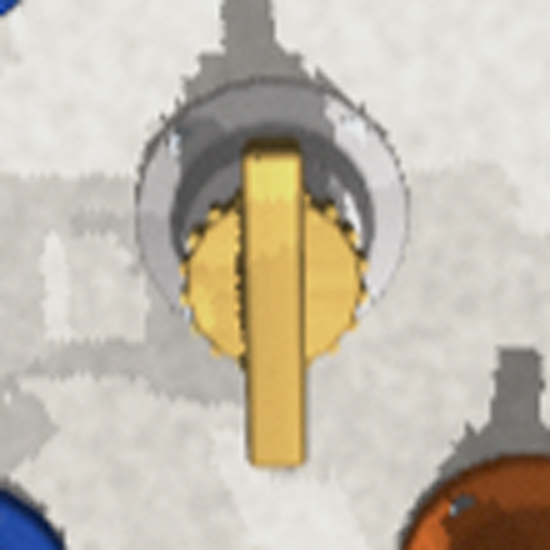

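The bar runs from (285,180) to (285,243), again needing about +1.5 mm in y. The blue and orange look-alikes are clear of the finger sweep. I'll descend with the fingers half closed.

```bash
python3 -m creep '{"hand":[-0.4,-0.4,-0.4,-0.4,-0.4,-0.4,-0.4,-0.4,-0.4,-0.4],"slide":[[0,0.0015,0.001],[0,0.0015,0.001],[0.025,0.0015,0.001],[0.05,0.0015,0.001],[0.075,0.0015,0.001],[0.095,0.0015,0.001],[0.105,0.0015,0.001],[0.115,0.0015,0.001],[0.115,0.0015,0.001],[0.115,0.0015,0.001]],"spin":[0,0,0,0,0,0,0,0,0,0]}' 3
python3 - <<'E'
from bar import *
for i in range(2): o,R,c,im=bar("w","pics/w6.png")
cr=im[180:330,190:370];cv2.imwrite("pics/w6c.png",cv2.resize(cr,None,fx=4,fy=4,interpolation=cv2.INTER_CUBIC)[:,:,::-1])
E
```

```text
time_s: 14.55
ee_pos: [0.5069, -0.2125, 0.099]
eef_rot: [2.032, 1.57, -0.426]
force: [-0.1, 0.5, 1.2]
grip_width: 0.0659
t 14.55 p [ 0.5069 -0.2125  0.099 ] yaw_y -50.8 tilt [ 0.0004 -0.0002] q6 0.423 F [-0.13  0.53  1.16] M [-0.019 -0.044  0.015] w 0.0659
t 14.6 p [ 0.5071 -0.2126  0.0995] yaw_y -50.8 tilt [ 0.0013 -0.0006] q6 0.423 F [-0.38  0.68 -0.31] M [-0.017 -0.069 -0.019] w 0.0659
```

View pics/w6c.png

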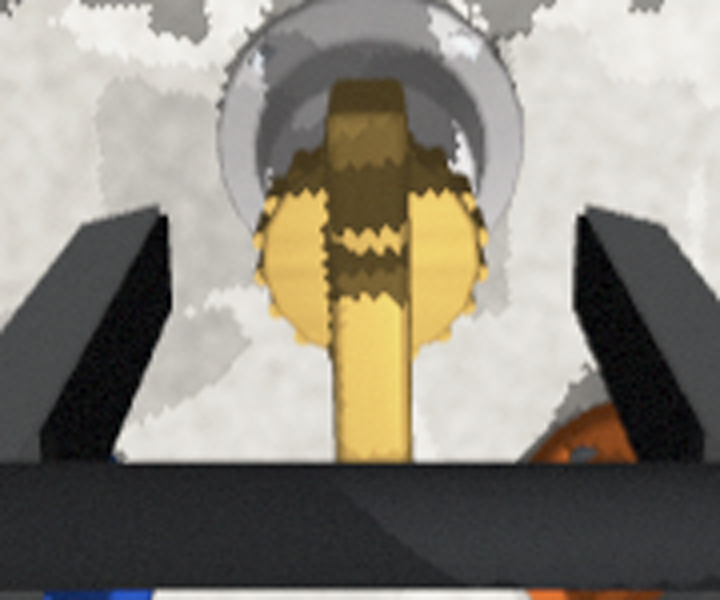

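The bar is centred (column 282 against the finger mean of 283) with about 1° of tilt, which is harmless. I'll close.

```bash
python3 -m creep '{"hand":[0.2,0.4,0.5,0.6,0.7,0.8,0.8,1,1,1,1,1],"slide":[[0,0,0],[0,0,0],[0,0,0],[0,0,0],[0,0,0],[0,0,0],[0,0,0],[0,0,0],[0,0,0],[0,0,0],[0,0,0],[0,0,0]],"spin":[0,0,0,0,0,0,0,0,0,0,0,0]}' 4; python3 st.py
python3 -m creep '{"hand":[1,1,1,1],"slide":[[0,0,0],[0,0,0],[0,0,0],[0,0,0]],"spin":[0,0,0,0]}' 25; python3 avg.py
```

```text
time_s: 15.65
ee_pos: [0.5067, -0.2124, 0.0985]
eef_rot: [1.736, 1.57, -0.721]
force: [1.3, -1.1, -0.0]
grip_width: 0.0122
t 15.65 p [ 0.5067 -0.2124  0.0985] yaw_y -50.82 tilt [ 0.0002 -0.0002] q6 0.423 F [ 1.26 -1.11 -0.01] M [-0.372 -0.233  0.008] w 0.0122
time_s: 15.98
ee_pos: [0.5067, -0.2124, 0.0985]
eef_rot: [1.736, 1.57, -0.722]
force: [1.8, -3.4, -2.3]
grip_width: 0.0115
avg [ 2.62  -3.436 -1.355 -0.697 -0.523  0.024] sd Mz 0.046
t 16.28 p [ 0.5067 -0.2124  0.0985] yaw_y -50.81 tilt [ 0.0002 -0.0002] q6 0.423 F [ 2.42 -4.04 -1.06] M [-0.766 -0.564  0.014] w 0.012
```

```bash
for k in 1 2; do python3 -m creep '{"hand":[1,1,1],"slide":[[0,0,0],[0,0,0],[0,0,0]],"spin":[-1,-2,-2]}' >/dev/null; python3 st.py; done
```

```text
t 16.53 p [ 0.5067 -0.2123  0.0985] yaw_y -48.72 tilt [ 0.0001 -0.    ] q6 0.387 F [ 2.32 -3.38 -2.18] M [-0.673 -0.549 -0.075] w 0.0122
t 16.78 p [ 0.5066 -0.2123  0.0984] yaw_y -46.72 tilt [-0.  0.] q6 0.352 F [ 1.87 -2.92 -1.51] M [-0.662 -0.508 -0.051] w 0.0119
```

```bash
python3 -m creep '{"hand":[1,1,1],"slide":[[0,0,0],[0,0,0],[0,0,0]],"spin":[-1,-2,-2]}' >/dev/null; python3 st.py;  python3 -m creep '{"hand":[1,1,1],"slide":[[0,0,0],[0,0,0],[0,0,0]],"spin":[-0.5,-1,-1]}' >/dev/null; python3 st.py
```

```text
t 17.03 p [ 0.5066 -0.2122  0.0984] yaw_y -44.72 tilt [-0.0002  0.0002] q6 0.317 F [ 1.04 -2.42 -1.25] M [-0.558 -0.386 -0.043] w 0.0115
t 17.28 p [ 0.5066 -0.2123  0.0984] yaw_y -43.77 tilt [-0.0002  0.0001] q6 0.3 F [ 1.68 -1.98 -1.77] M [-0.509 -0.364 -0.087] w 0.0117
```

```bash
python3 -m creep '{"hand":[1,1,1],"slide":[[0,0,0],[0,0,0],[0,0,0]],"spin":[-1,-2,-2]}' >/dev/null; python3 st.py;  python3 -m creep '{"hand":[1,1,1],"slide":[[0,0,0],[0,0,0],[0,0,0]],"spin":[-0.5,-1,-1]}' >/dev/null; python3 avg.py
```

```text
t 17.53 p [ 0.5066 -0.2122  0.0984] yaw_y -41.71 tilt [-0.0003  0.0002] q6 0.265 F [ 1.57 -2.02 -1.03] M [-0.292 -0.18  -0.104] w 0.0118
avg [ 0.06  -0.936 -2.159 -0.18  -0.06  -0.064] sd Mz 0.018
t 18.08 p [ 0.5066 -0.2122  0.0984] yaw_y -40.82 tilt [-0.0003  0.0002] q6 0.249 F [ 0.21 -1.16 -2.22] M [-0.158  0.    -0.065] w 0.0119
```

```bash
python3 -m creep '{"hand":[1,1,1],"slide":[[0,0,0],[0,0,0],[0,0,0]],"spin":[-0.5,-1,-1]}' >/dev/null; python3 avg.py;  python3 -m creep '{"hand":[1,1,1],"slide":[[0,0,0],[0,0,0],[0,0,0]],"spin":[-0.5,-1,-1]}' >/dev/null; python3 avg.py
```

```text
avg [-0.686  0.461 -2.474 -0.004  0.103 -0.071] sd Mz 0.022
t 18.63 p [ 0.5066 -0.2122  0.0983] yaw_y -39.81 tilt [-0.0003  0.0002] q6 0.231 F [-0.95  0.81 -2.59] M [ 0.042  0.167 -0.065] w 0.0118
avg [-1.171  1.22  -3.417  0.146  0.3   -0.119] sd Mz 0.031
t 19.18 p [ 0.5066 -0.2122  0.0984] yaw_y -38.82 tilt [-0.0003  0.0002] q6 0.214 F [-1.39  1.22 -3.73] M [ 0.184  0.363 -0.171] w 0.0119
```

```bash
python3 -m creep '{"hand":[1,1,1],"slide":[[0,0,0],[0,0,0],[0,0,0]],"spin":[-0.5,-1,-1]}' >/dev/null; python3 avg.py;  python3 -m creep '{"hand":[1,1,1],"slide":[[0,0,0],[0,0,0],[0,0,0]],"spin":[-0.5,-1,-1]}' >/dev/null; python3 avg.py
```

```text
avg [-2.644  1.37  -4.173  0.321  0.484 -0.199] sd Mz 0.02
t 19.73 p [ 0.5066 -0.2123  0.0984] yaw_y -37.82 tilt [-0.0002  0.0002] q6 0.197 F [-2.97  1.52 -4.68] M [ 0.372  0.513 -0.194] w 0.0119
avg [-3.391  2.343 -4.268  0.424  0.647 -0.254] sd Mz 0.017
t 20.28 p [ 0.5066 -0.2123  0.0984] yaw_y -36.82 tilt [-0.0002  0.0002] q6 0.179 F [-3.53  2.39 -4.53] M [ 0.453  0.679 -0.26 ] w 0.0119
```

Torque climbs about 0.06–0.08 N m per degree and has reached 0.25 N m. This is the left-hand cap, bound firmly. One small step more for margin.

```bash
python3 -m creep '{"hand":[1,1,1],"slide":[[0,0,0],[0,0,0],[0,0,0]],"spin":[-0.5,-1,-1]}' >/dev/null; python3 avg.py
```

```text
avg [-3.953  2.721 -4.894  0.54   0.831 -0.269] sd Mz 0.032
t 20.83 p [ 0.5066 -0.2123  0.0984] yaw_y -35.82 tilt [-0.0002  0.0002] q6 0.162 F [-4.74  1.48 -5.67] M [ 0.572  0.831 -0.239] w 0.0117
```

Torque is about 0.27 N m, a neck twist of about 0.09, so the bind is done. The side forces drift as the hand turns, and the finger position in the pictures is also off. Both suggest the hand sits about 2.3 mm off the screw axis along the bar. I'll relax the neck, loosen, recentre and regrip before the long turn.

```bash
python3 -m creep '{"hand":[1,1,1,1],"slide":[[0,0,0],[0,0,0],[0,0,0],[0,0,0]],"spin":[1.5,3,5,5]}' >/dev/null; python3 avg.py; python3 -m creep '{"hand":[0.5,0.5,0.5,0.5,0.5,0.5,0.6,0.8,1,1,1,1],"slide":[[0,0,0],[0,0,0],[0,0,0],[0,-0.0002,0.001],[0,-0.0003,0.0023],[0,-0.0003,0.0023],[0,-0.0003,0.0023],[0,-0.0003,0.0023],[0,-0.0003,0.0023],[0,-0.0003,0.0023],[0,-0.0003,0.0023],[0,-0.0003,0.0023]],"spin":[0,0,0,0,0,0,0,0,0,0,0,0]}' 5; python3 st.py;python3 -m creep '{"hand":[1,1,1,1],"slide":[[0,0,0],[0,0,0],[0,0,0],[0,0,0]],"spin":[0,0,0,0]}' 25 >/dev/null; python3 avg.py
```

```text
avg [-3.188  2.096 -5.978  0.404  0.618 -0.047] sd Mz 0.016
t 21.47 p [ 0.5067 -0.2123  0.0984] yaw_y -40.77 tilt [ 0.0001 -0.0001] q6 0.248 F [-2.58  1.99 -5.57] M [ 0.362  0.607 -0.063] w 0.0117
time_s: 22.47
ee_pos: [0.505, -0.2139, 0.0985]
eef_rot: [1.662, 1.571, -0.621]
force: [1.7, -0.8, -0.1]
grip_width: 0.0122
t 22.47 p [ 0.505  -0.2139  0.0985] yaw_y -40.81 tilt [ 0.0002 -0.0002] q6 0.245 F [ 1.66 -0.81 -0.07] M [-0.231 -0.201 -0.015] w 0.0122
avg [ 1.931 -1.113 -0.128 -0.364 -0.42  -0.036] sd Mz 0.021
t 23.1 p [ 0.505  -0.2139  0.0985] yaw_y -40.81 tilt [ 0.0002 -0.0001] q6 0.245 F [ 1.85 -1.31 -0.12] M [-0.428 -0.466 -0.021] w 0.0114
```

Forces are small now. Next, undo clockwise 24° with a 0.4 mm rise and check.

```bash
python3 -m creep '{"hand":[1,1,1,1,1,1],"slide":[[-0.0001,0,0],[-0.0002,0,0],[-0.0003,0,0],[-0.0004,0,0],[-0.0004,0,0],[-0.0004,0,0]],"spin":[6,12,18,24,24,24]}' 25 >/dev/null; python3 avg.py
```

```text
avg [ 2.568 -2.263 -0.781 -0.584 -0.554  0.022] sd Mz 0.033
t 23.9 p [ 0.505  -0.2139  0.0989] yaw_y -64.74 tilt [ 0.0002 -0.0002] q6 0.663 F [ 2.67 -2.46 -0.69] M [-0.641 -0.619 -0.018] w 0.0117
```

```bash
python3 -m creep '{"hand":[1,1,1,1,1,1,1,1,1,1,1,1],"slide":[[-0.0001,0,0],[-0.0002,0,0],[-0.0003,0,0],[-0.0004,0,0],[-0.0005,0,0],[-0.0006,0,0],[-0.0007,0,0],[-0.0008,0,0],[-0.0009,0,0],[-0.001,0,0],[-0.0011,0,0],[-0.0011,0,0]],"spin":[6,12,18,24,30,36,42,48,54,60,66,66]}' 25 >/dev/null; python3 avg.py
```

```text
avg [ 2.293 -4.305 -0.74  -0.87  -0.519  0.045] sd Mz 0.027
t 25.2 p [ 0.5049 -0.214   0.1   ] yaw_y -130.61 tilt [ 0.0001 -0.0003] q6 1.812 F [ 2.77 -4.2  -1.43] M [-0.878 -0.531  0.038] w 0.0118
```

```bash
python3 -m creep '{"hand":[1,1,1,1,1,1,1,1],"slide":[[-0.0001,0,0],[-0.0002,0,0],[-0.0003,0,0],[-0.0004,0,0],[-0.0005,0,0],[-0.0006,0,0],[-0.0006,0,0],[-0.0006,0,0]],"spin":[6,12,18,24,30,36,36,36]}' 25 >/dev/null
python3 - <<'E'
from avg import *
avg()
st();im=ctrl.camera("wrist");cv2.imwrite("pics/w7.png",im[:,:,::-1])
im=ctrl.camera("scene")[165:290,90:290];cv2.imwrite("pics/s7.png",cv2.resize(im,None,fx=4,fy=4)[:,:,::-1])
E
```

```text
avg [ 2.125 -4.276 -0.709 -0.882 -0.493  0.053] sd Mz 0.027
t 26.17 p [ 0.5049 -0.214   0.1006] yaw_y -166.61 tilt [ 0.     -0.0003] q6 2.44 F [ 2.6  -4.3  -0.73] M [-0.861 -0.48   0.017] w 0.0119
```

View pics/w7.png

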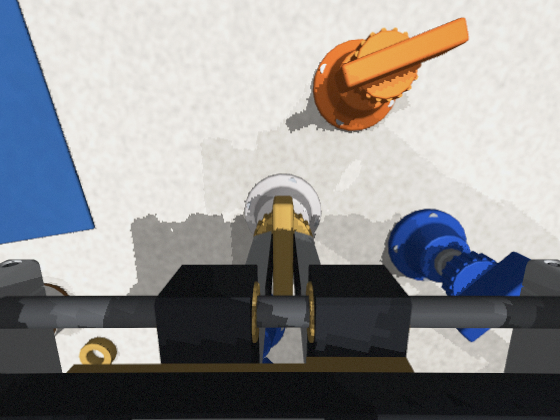

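View pics/s7.png

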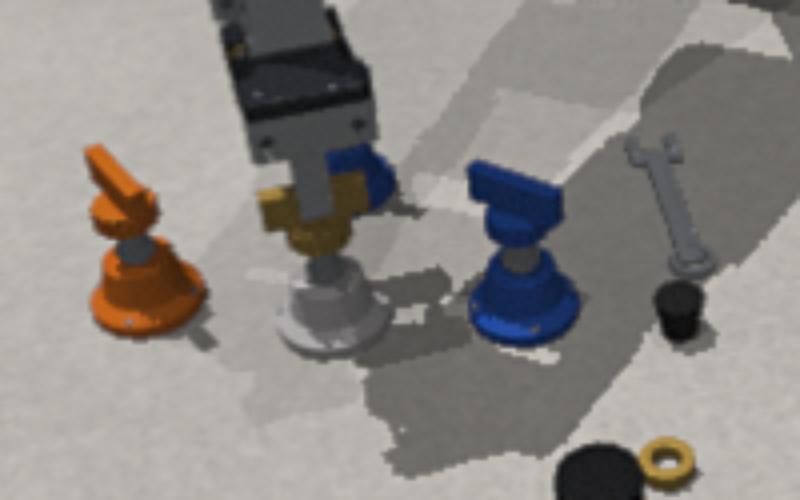

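The bar has followed the hand for 126°, and the neighbours are undisturbed. I'll release, lift 50 mm, spin back 180° and regrasp.

```bash
python3 -m creep '{"hand":[0.2,0.2,0.2,0.2,0.2,0.2,0.2,0.2,0.2,0.2],"slide":[[0,0,0],[0,0,0],[0,0,0],[0,0,0],[0,0,0],[-0.01,0,0],[-0.03,0,0],[-0.05,0,0],[-0.05,0,0],[-0.05,0,0]],"spin":[0,0,0,0,0,0,0,0,0,0]}' 5; 
python3 -m creep '{"hand":[0.2,0.2,0.2,0.2,0.2,0.2,0.2,0.2,0.2,0.2,0.2,0.2],"slide":[[0,0,0],[0,0,0],[0,0,0],[0,0,0],[0,0,0],[0,0,0],[0,0,0],[0,0,0],[0,0,0],[0,0,0],[0,0,0],[0,0,0]],"spin":[-7,-14,-21,-28,-35,-42,-49,-56,-63,-70,-77,-84]}' >/dev/null
python3 -m creep '{"hand":[0.2,0.2,0.2,0.2,0.2,0.2,0.2,0.2,0.2,0.2,0.2,0.2],"slide":[[0,0,0],[0,0,0],[0,0,0],[0,0,0],[0,0,0],[0,0,0],[0,0,0],[0,0,0],[0,0,0],[0,0,0],[0,0,0],[0,0,0]],"spin":[-7,-14,-21,-28,-35,-42,-49,-56,-63,-70,-77,-84]}' >/dev/null
python3 -m creep '{"hand":[0.2,0.2,0.2,0.2],"slide":[[0,0,0],[0,0,0],[0,0,0],[0,0,0]],"spin":[-7,-12,-12,-12]}'
python3 - <<'E'
from bar import *
o,R,c,im=bar("w","pics/w8.png")
cr=im[150:320,190:370];cv2.imwrite("pics/w8c.png",cv2.resize(cr,None,fx=3.5,fy=3.5,interpolation=cv2.INTER_CUBIC)[:,:,::-1])
E
```

```text
time_s: 27.1
ee_pos: [0.5053, -0.214, 0.1519]
eef_rot: [-2.244, 1.569, -0.443]
force: [-0.3, -0.4, -0.5]
grip_width: 0.0374
time_s: 29.43
ee_pos: [0.5047, -0.2137, 0.15]
eef_rot: [-2.281, 1.57, 2.659]
force: [0.2, 0.2, 0.1]
grip_width: 0.0381
t 29.43 p [ 0.5047 -0.2137  0.15  ] yaw_y 13.02 tilt [-0.0009  0.0005] q6 -0.695 F [0.23 0.16 0.08] M [-0.02  -0.052 -0.037] w 0.0381
```

View pics/w8c.png

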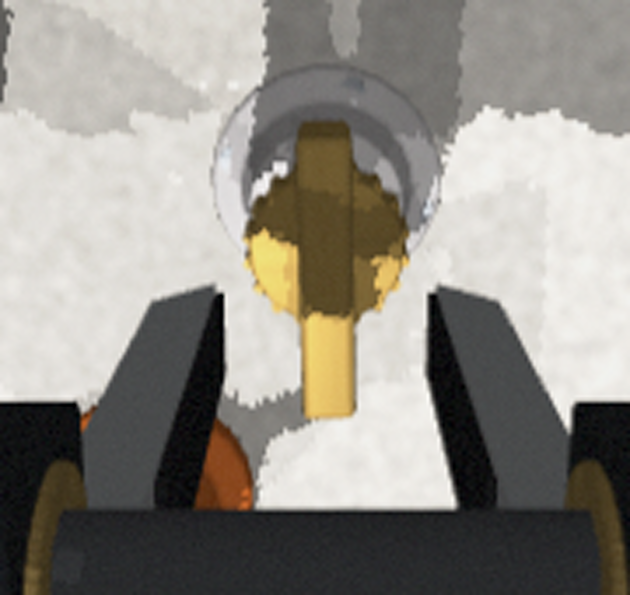

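The bar is centred between the fingers (column 327 in the crop against the finger mean of 327.5) and aligned. I'll descend and regrip.

```bash
python3 -m creep '{"hand":[0.2,0.2,0.2,0.2,0.2,0.4,0.6,0.8,1,1,1,1],"slide":[[0.02,0,0],[0.04,0,0],[0.05,0,0],[0.05,0,0],[0.05,0,0],[0.05,0,0],[0.05,0,0],[0.05,0,0],[0.05,0,0],[0.05,0,0],[0.05,0,0],[0.05,0,0]],"spin":[0,0,0,0,0,0,0,0,0,0,0,0]}' 5; python3 st.py
python3 -m creep '{"hand":[1,1,1,1],"slide":[[0,0,0],[0,0,0],[0,0,0],[0,0,0]],"spin":[0,0,0,0]}' 25 >/dev/null; python3 avg.py
```

```text
time_s: 30.48
ee_pos: [0.505, -0.214, 0.101]
eef_rot: [0.671, 1.57, -0.67]
force: [-2.2, -0.0, 6.2]
grip_width: 0.0123
t 30.48 p [ 0.505 -0.214  0.101] yaw_y 13.19 tilt [ 0.0005 -0.0004] q6 -0.698 F [-2.18 -0.    6.2 ] M [-0.013  0.288  0.081] w 0.0123
avg [-1.935  0.182  6.07  -0.033  0.362  0.05 ] sd Mz 0.04
t 31.12 p [ 0.505 -0.214  0.101] yaw_y 13.19 tilt [ 0.0004 -0.0003] q6 -0.698 F [-2.07  0.61  6.61] M [-0.052  0.372  0.061] w 0.0116
```

```bash
python3 -m creep '{"hand":[1,1,1,1,1,1,1,1,1,1,1,1],"slide":[[-0.0001,0,0],[-0.0002,0,0],[-0.0003,0,0],[-0.0004,0,0],[-0.0005,0,0],[-0.0006,0,0],[-0.0007,0,0],[-0.0008,0,0],[-0.0009,0,0],[-0.001,0,0],[-0.0011,0,0],[-0.0012,0,0]],"spin":[6,12,18,24,30,36,42,48,54,60,66,72]}' 25 >/dev/null; python3 -m creep '{"hand":[1,1,1],"slide":[[0,0,0],[0,0,0],[0,0,0]],"spin":[2,2,2]}' 25 >/dev/null; python3 avg.py
```

```text
avg [-1.383 -0.036  5.71  -0.107  0.274  0.065] sd Mz 0.02
t 32.67 p [ 0.5051 -0.214   0.1022] yaw_y -60.81 tilt [ 0.0007 -0.0005] q6 0.594 F [-1.07  0.77  5.88] M [-0.11   0.232  0.103] w 0.0121
```

```bash
python3 -m creep '{"hand":[0,0,0,0,0,0,0,0,0,0],"slide":[[0,0,0],[0,0,0],[0,0,0],[0,0,0],[-0.01,0,0],[-0.04,0,0],[-0.075,0,0],[-0.11,0,0],[-0.11,0,0],[-0.11,0,0]],"spin":[0,0,0,0,0,0,0,0,0,0]}' 5
python3 - <<'E'
from bar import *
o,R,c,im=bar("w","pics/w9.png")
im=ctrl.camera("scene")[150:320,90:360];cv2.imwrite("pics/s9.png",cv2.resize(im,None,fx=2.9,fy=2.9,interpolation=cv2.INTER_CUBIC)[:,:,::-1])
E
```

```text
time_s: 33.5
ee_pos: [0.5055, -0.2141, 0.2141]
eef_rot: [2.179, 1.567, -0.453]
force: [-0.2, 0.0, -0.2]
grip_width: 0.0469
t 33.5 p [ 0.5055 -0.2141  0.2141] yaw_y -60.81 tilt [ 0.0037 -0.0018] q6 0.594 F [-0.19  0.02 -0.18] M [ 0.011 -0.003 -0.054] w 0.0469
```

View pics/w9.png

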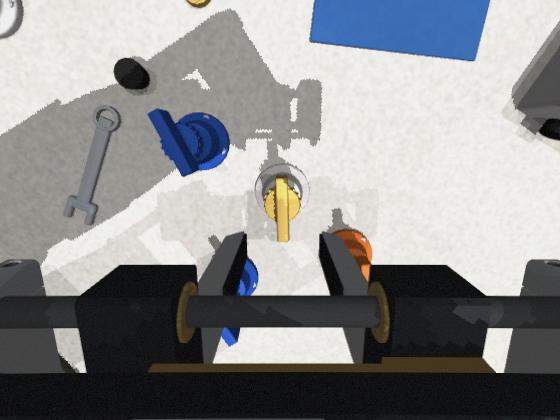

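View pics/s9.png

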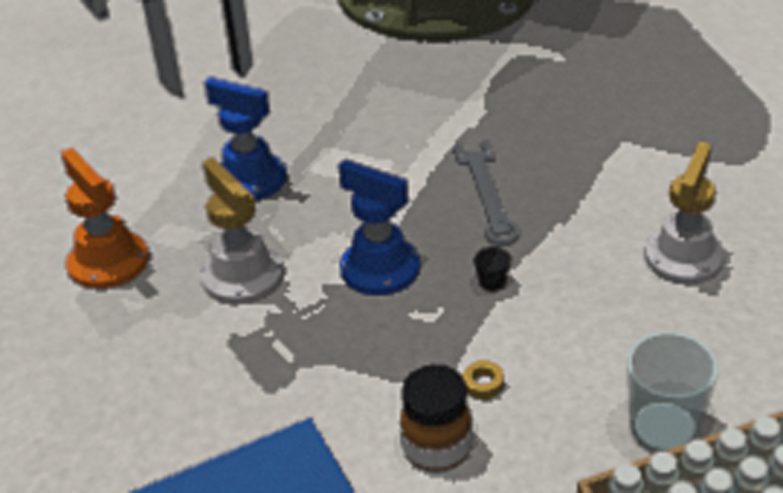

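The bar is aligned with the hand at its new angle, a net turn of about -190° from the start. The left cap is still shut, the bystanders look unmoved and the hand is clear. Handing in.

```bash
python3 -m creep '{"hand":[0,0,0],"slide":[[0,0,0],[0,0,0],[0,0,0]],"spin":[0,0,0]}'
python3 - <<'E'
from st import *
st(); print(ctrl.hand_in())
E
```

```text
time_s: 33.85
ee_pos: [0.5047, -0.2138, 0.2109]
eef_rot: [-0.981, 1.569, 2.67]
force: [0.0, 0.4, 0.0]
grip_width: 0.0469
t 33.85 p [ 0.5047 -0.2138  0.2109] yaw_y -60.82 tilt [-0.0013  0.0007] q6 0.594 F [0.02 0.43 0.01] M [-0.052 -0.031 -0.043] w 0.0469
the job is handed in; nothing more can be done
None
```

The left-hand (fuel gas) cap is the one on the robot's right. I bound it anticlockwise, undid it clockwise by about half a turn, and handed the job in at about 34 s of the 72 s allowed; no verdict came back.

- **Cap on the robot's left:** it ran free for 15° anticlockwise at about 0.1 N m and bound clockwise at 0.22–0.26 N m. That makes it right-hand. I left it shut, about 8° clockwise of where it started.
- **Cap on the robot's right:** it bound anticlockwise at about 0.27 N m, a neck twist of about 0.09 rad. I then undid it clockwise in two grasps, a net 190° (about 3.3 rad) from its start.

**Last checks:** the bar was lined up with the open hand at the final angle. The hand was clear with no force on it. The scene picture showed the other cap and the bystanders where they had been.

**Checks that disagreed:**
- Near binding the torque rose a little less per degree than the neck spring should give, so the grip may have slipped slightly.
- The first grasp on the right cap sat about 2.3 mm off the screw axis; I recentred before the long turn.
- A steady upward force of about 6 N on the hand in the last grasp was not explained. It was gone once I let go.

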